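Stage the glass mould and hold the curing box open

TASK

I am about to load the curing box by hand: first stand the flat metal glass mould upright on one of its short ends on the black rubber mat and let go of it, so that I can pick it up, then lift the curing box's lid and hold it open at 45 degrees (within about 7 degrees) for me. The lid falls shut by itself, so finish while still holding it; nothing else may prop it, the mould must stay standing, and leave the other things on the table where they are.

Things in the scene. Friction and masses are not known exactly. Their poses are not given: they have to be found in the camera images.
- mould: Flat aluminium block (mould for phone glass), 110 x 60 x 24 mm, about 0.2 kg, dark glass inlay on top. It starts lying flat on the table, left or right of the curing box, the mat on the other side. Origin: centre of its underside as it lies; x along the 110 mm length, y the 60 mm width, z the thickness (up at the start). Stood on a short end its x axis is vertical.
- mould_center (a point): Centre of the mould block, 12 mm from its faces; 12 mm above the table while it lies, 59 mm when it stands on a short end on the mat.
- mat: Black rubber mat fixed flat on the table, 160 (x) x 140 (y) x 4 mm thick; origin at the centre of its underside, z up.
- cure_box: White UV curing box, open-topped, fixed to the table, 200 (x) x 220 (y) x 90 mm high, with a hinged lid that has an amber window. Origin at the centre of its underside; -x is its front (towards the robot), +x its hinge side.
- lid (a joint): Lid hinge: 0 shut, grows as the lid's front edge is lifted, rad; 45 degrees is 0.785; stop at 1.4. The lid (200 x 220 x 8 mm, about 0.3 kg) swings freely and falls shut from every angle.
- lid_handle (a point): Middle of the lid's handle, a round steel bar about 10 mm thick and 100 mm long, parallel to the box's y, on two end posts 35 mm above the lid's upper face, near its front edge. Shut, it is 175 mm in front of the hinge axis, 43 mm above it and 133.5 mm above the table. There is room under the bar and it can turn between gripper pads.
- lid_hinge (a point): Middle of the lid's hinge axis, at the far top rim of the box, 90.5 mm above the table; the axis runs along the box's y.
- screwdriver: Bystander: screwdriver, 170 mm long, lying in front of the robot; origin under its middle.
- tape_roll: Bystander: roll of tape lying flat, 70 mm across, 22 mm high; origin at the centre of its underside.
- cleaner: Bystander: white cleaner bottle with a blue label, 54 mm across, 150 mm high; origin at the centre of its underside.
- screw_jar: Bystander: small clear screw jar with a black cap, 48 mm across, 50 mm high; origin at the centre of its underside.
- phone_box: Bystander: closed cardboard phone box lying flat, 160 x 85 x 30 mm; origin at the centre of its underside.
- mug: Bystander: white mug, 76 mm across plus its handle (reaching about 30 mm out), 90 mm high; origin at the centre of its underside.
- suction_lifter: Bystander: black rubber suction lifter standing on its cup, 56 mm across, 64 mm high; origin at the centre of its underside.
Things that resemble listed ones, but are neither listed nor needed, are in the scene too. Several things have the shape of the mat; the one meant has the colours described above. Of the things that look like the mould, take the one that is farthest from the robot's base at the start.

How it is judged:
On the way, in this order (a step that is already met when the one before it is completed fails the run):
1. the mould stands upright on a short end on the mat, let go and at rest (angle between the x axis of mould and the z axis of mat, either way round below 0.1 rad and height (world z) of mould_center between 0.052 and 0.066 m and x of mould_center in the frame of mat between -0.065 and 0.065 m and y of mould_center in the frame of mat between -0.055 and 0.055 m and contact force between mould and the arm below 0.1 N and contact force between mould and the fingers below 0.1 N and linear speed of mould below 0.03 m/s), for 0.3 s.
2. the fingers hold the lid open at about 45 degrees (value of joint lid between 0.665 and 0.905 rad and contact force between the fingers and lid above 0.5 N), for 0.3 s.
At the end, for the whole second after the job is handed in: The mould stands on a short end on the mat (within 0.1 rad, centre within 65 by 55 mm of the mat's middle), untouched and at rest; the lid is still, open at 0.665 to 0.905 rad (45 degrees plus or minus 7), carried by the fingers (over 0.5 N) and touched by no loose thing (all of step 1 and all of step 2 and velocity of joint lid between -0.1 and 0.1 rad/s and contact force between lid and screwdriver below 0.1 N and contact force between lid and tape_roll below 0.1 N and contact force between lid and cleaner below 0.1 N and contact force between lid and screw_jar below 0.1 N and contact force between lid and phone_box below 0.1 N and contact force between lid and mug below 0.1 N and contact force between lid and suction_lifter below 0.1 N and contact force between lid and mould below 0.1 N); the arm keeps its last pose, push and grip.
It fails at once if a bystander is moved more than 30 mm (distance of any of screwdriver, tape_roll, cleaner, screw_jar, phone_box, mug, suction_lifter from where it was at the start of the episode above 0.03 m).
It also fails if it takes over 64 s, if anything falls off the work surface, if the arm or the gripper's body presses on something with over 40 N, if the wrist force passes 120 N, or if a joint passes its speed limit or range.

ROBOT

A 6-joint arm with a two-finger parallel gripper is mounted at the origin on the work surface. World frame = base frame: x ahead of the robot, y to its left, z up, the work surface at z = 0. Lengths are in m, angles in rad, forces in N, time in s.
With the tool pointing down it reaches from about 0.3 to 0.875 m from the base axis. Payload 6.4 kg.
Tool frame: the origin (TCP) lies at the very end of the fingers, on their centre line; the grasp point (between the pads) lies 19 mm behind it; z points along the fingers, y is the line along which they close (so a half turn about z gives the same grasp; the last joint's range is limited). The gripper opens to 85 mm and grips with 20 to 120 N. Pads are 22 mm wide; open, the fingers measure 114 mm over their backs; the gripper's body (76 mm by 85 mm) begins 54 mm behind the grasp point. The pads swing forward as they close: fully open they stand 13 mm farther back than shut.
Start: joints at [0.982, 0.181, 1.607, -0, 1.354, -0.206], TCP at [0.215, 0.533, 0.231] pointing down, gripper open.
Joint ranges: [-2.99, 2.99], [-0.89, 2.07], [0.3, 2.58], [-1.14, 4.28], [0, 2.63], [-3.12, 3.12]. Speed limits (rad/s): [2.57, 2.57, 3.01, 3.14, 3.14, 3.14].

INTERFACE

Orientations are given as a unit quaternion [w, x, y, z].
In Python, from bench import ctrl gives the robot as it stands.
- The arm moves only by the tool jog_arm, never from a script. Its argument "series" is a list that holds one entry, the list of rows, each a list of 7 numbers: the shift along the tool's x, y, z in mm, then the turn, a rotation vector about the tool's x, y, z in rad, then the finger opening in mm, from 0 to 85.4. In form: [[[tx, ty, tz, rx, ry, rz, gripper], ...]]. A call has exactly 10 rows; each row shifts and turns the commanded pose from where the row before left it, along the tool's axes as they then stand; what a row does not reach is not made up. A row lasts 1/10 s, in which the tool goes at most 50 mm and 8.59 degrees, less where a joint would pass 70% of its speed; a pose out of reach is approached as far as the arm can. A call with a gripper value outside its range is refused whole. The fingers move at their own pace and stop on an object; the grip force is fixed at half the most. Time passes only in rows, so rows that do not move let the fingers close, or fill a call up. It gives the time, the measured TCP pose, the force, the opening and the grip force at its end, in the units of the state.
- ctrl.get_obs(): the state, without advancing time (a new reading comes with each control period).
- ctrl.camera(name): name is "scene" or "top"; returns a dict with "frame" (400x640x3 uint8, blue, green, red), "z_map" (400x640 float32, m along the optical axis (not along the pixel's ray), 0 where there is no reading), "fx", "fy", "cx", "cy" (pixels), "xyz" and "rotation" of the camera in the world. Camera axes: x right, y down, z forward; pixel columns grow to the right and rows downward; lengths in m; the calibration is good to about 2 mm. A picture is of the moment at which its call begins.
- ctrl.hand_in(): hands the job in; it is judged then, once.
The state is a dict: "time_s": time; "q": joint angles; "dq": joint speeds; "joint_efforts": joint torques, N m; "eef_pos": TCP position; "eef_rot": TCP orientation; "wrist_force": force on the tool from outside, world axes, zero at the start; "torque": the same for the moment, N m; "opening": opening from 0.0 (shut) to 1.0 (fully open); "grasp_force": force on a finger pad.
Only numpy, scipy, OpenCV 4.12 (cv2) and the standard library are available. Lean on these libraries where they do the work, as an engineer would, in place of code of your own. Each camera call takes 0.05 s, during which the arm holds its last target. There are 200 camera calls.

## Working session

There is one attempt and no reset: what is moved stays moved. The work goes in short steps, Python scripts to look and compute and a tool call to move; the robot and the scene stay as the last step left them, time stands still between calls to the robot, and variables do not carry over. Pictures are saved under pics/ and viewed, at most 10 in all, crops included, and the job is handed in when it is done.

Besides the shell and the picture viewer there is one more tool, called after "Emit:" as name([rows], argument=value, ...), one row to a line, values as JSON. jog_arm: Moves the arm, as the interface text tells. Its arguments: {"type":"object","properties":{"series":{"type":"array"}},"required":["series"]}

```bash
mkdir -p pics; cat > h.py <<'E'
import numpy as np, cv2, pickle
from scipy.spatial.transform import Rotation as R
def cap(n):
    from bench import ctrl
    c=ctrl.camera(n); pickle.dump(c,open(n+'.pkl','wb')); return c
def load(n): return pickle.load(open(n+'.pkl','rb'))
def rot(c):
    r=np.array(c['rotation'],float)
    return r if r.shape==(3,3) else R.from_quat(r,scalar_first=True).as_matrix()
def pts(c):
    v,u=np.mgrid[0:400,0:640]; z=c['z_map']
    p=np.stack([(u-c['cx'])/c['fx']*z,(v-c['cy'])/c['fy']*z,z],-1)
    return p@rot(c).T+np.array(c['xyz'])
def plane(c,u,v,h):
    d=rot(c)@np.array([(u-c['cx'])/c['fx'],(v-c['cy'])/c['fy'],1]); o=np.array(c['xyz'])
    return o+d*(h-o[2])/d[2]
E
python3 - <<'E'
from h import *
for n in('top','scene'):
    c=cap(n); cv2.imwrite(f'pics/{n}0.png',c['frame']); print(c['xyz'],c['rotation'],c['fx'])
from bench import ctrl
print(ctrl.get_obs())
E
```

```text
[0.30468967 0.00357942 1.35067901] [ 0.04804072 -0.69623822  0.71467786 -0.04669032] 411.9026034891953
[ 1.20844244 -0.26669127  0.83214669] [-0.33086572  0.74925161  0.52871996 -0.22272202] 378.25841024269215
{'time_s': 0.1, 'q': array([ 9.81715675e-01,  1.81478276e-01,  1.60790039e+00,  1.29879050e-07,
        1.35378196e+00, -2.06276554e-01]), 'dq': array([-0.00068131,  0.0003708 , -0.00159248, -0.00035244, -0.00023584,
        0.00116117]), 'joint_efforts': array([ 2.43608474e-04, -4.45882487e+01, -3.52231908e+01, -4.17461260e-04,
        4.24795770e-03,  8.12867853e-06]), 'eef_pos': array([0.21447014, 0.5329793 , 0.23047143]), 'eef_rot': array([-3.03681072e-04,  1.90235482e-01,  9.81738176e-01, -7.22783964e-04]), 'wrist_force': array([ 0.24421139, -0.63292033, -0.00774315]), 'torque': array([0.07058011, 0.00436112, 0.00360548]), 'grasp_force': 0.0, 'opening': 0.999979491344741}
```

View pics/top0.png

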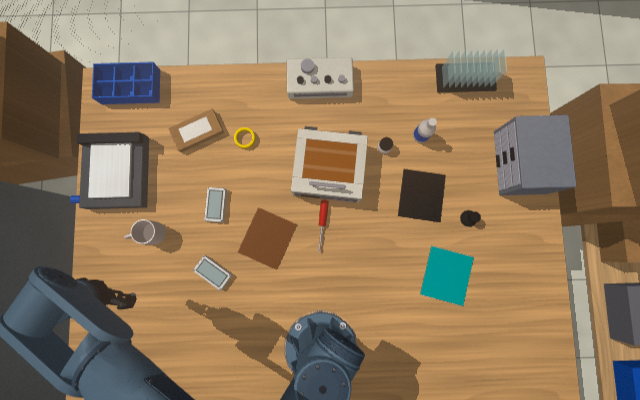

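View pics/scene0.png

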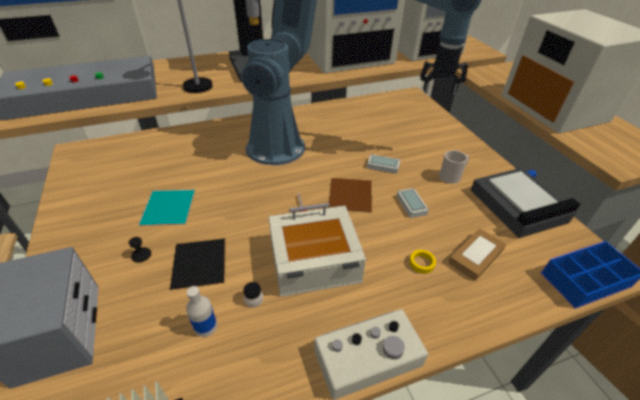

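The top view shows two mould look-alikes, at (215,204) and (212,272), and three mat shapes: black (422,195), brown (267,238) and teal (447,275). The base is at about (320,370), so the farthest mould is the one at (215,204), and the mat I need is the black one. The box is at (330,165) with its handle at (330,187). I'll check the choice in a crop and measure.

```bash
python3 - <<'E'
from h import *
c=load('top'); P=pts(c); f=c['frame']
cv2.imwrite('pics/crop.png',cv2.resize(f[110:300,180:480],None,fx=2.6,fy=2.6,interpolation=cv2.INTER_CUBIC))
def rect(m,x0,y0,x1,y1,h,name):
    w=np.zeros((400,640),np.uint8); w[y0:y1,x0:x1]=m[y0:y1,x0:x1]
    cs=max(cv2.findContours(w,0,2)[0],key=cv2.contourArea)
    q=np.array([plane(c,u,v,h)[:2] for u,v in cs[:,0].astype(float)])
    r=cv2.minAreaRect((q*1000).astype(np.float32)); print(name,r)
z=P[...,2]
rect(((z>.015)&(z<.04)).astype(np.uint8),195,180,235,228,.024,'mould')
rect(((z>.015)&(z<.04)).astype(np.uint8),190,250,236,295,.024,'decoy')
rect((f.max(-1)<60).astype(np.uint8),390,160,450,228,.004,'mat')
rect(((z>.07)&(z<.112)).astype(np.uint8),280,120,375,205,.098,'lid')
h=(z>.115)&(z<.15); h[:,:285]=0;h[:,375:]=0;h[:120]=0;h[206:]=0
print('handle',np.argwhere(h).mean(0),P[h].mean(0),P[h].min(0),P[h].max(0))
print('robust',[ (n,np.median(P[y,x]) ) for n,x,y in []])
print(P[204,215],P[195,422],P[165,330])
s=load('scene');Q=pts(s)
zz=Q[...,2]; h=(zz>.118)&(zz<.15)&(abs(Q[...,0]-P[187,330,0])<.06)&(abs(Q[...,1]-P[187,330,1])<.1)
print('handle scene',h.sum(),Q[h].mean(0),Q[h].min(0),Q[h].max(0))
for n,X in(('c',P),('s',Q)):
  for lo,hi in((.07,.112),):
    k=(X[...,2]>lo)&(X[...,2]<hi)&(np.hypot(X[...,0]-P[165,330,0],X[...,1]-P[165,330,1])<.17)
    print(n,cv2.minAreaRect((X[k][:,:2]*1000).astype(np.float32)))
E
```

```text
mould ((463.6387939453125, 331.1379089355469), (61.39170837402344, 109.8804931640625), 84.87167358398438)
decoy ((245.89291381835938, 339.3140563964844), (110.52191162109375, 61.200950622558594), 52.89246368408203)
mat ((476.2768859863281, -345.30242919921875), (136.9430389404297, 155.07662963867188), 79.92027282714844)
lid ((576.0888061523438, -41.20335388183594), (219.82835388183594, 216.73611450195312), 82.31580352783203)
handle [184.13432836 326.84328358] [ 0.49993851 -0.03078736  0.13728346] [ 0.48983917 -0.0848246   0.12994421] [0.51087096 0.02232335 0.14227807]
robust []
[0.46247116 0.33032834 0.02469573] [ 0.47669196 -0.34669519  0.00510115] [ 0.56666894 -0.0435826   0.09485803]
handle scene 175 [ 0.50354917 -0.03083771  0.13392437] [ 0.48977482 -0.08459097  0.11899402] [0.51379884 0.02463207 0.14071918]
c ((578.3304443359375, -41.4476318359375), (220.39405822753906, 214.8673095703125), 82.5242919921875)
s ((580.7425537109375, -40.28990173339844), (220.27554321289062, 215.39288330078125), 82.21630096435547)
```

View pics/crop.png

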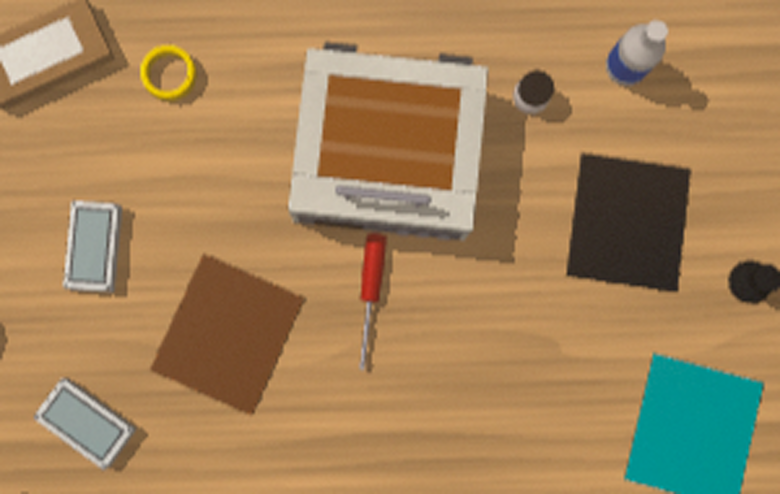

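The close crop shows the far mould at crop (92,246) with its glass inlay up, and the near decoy at (85,422). I choose the far one. Next I'll write a helper that works out the rows.

```bash
cat > plan.py <<'E'
from h import *
def state():
    from bench import ctrl
    o=ctrl.get_obs(); print('t',o['time_s'],'q',np.round(o['q'],2),'p',np.round(o['eef_pos'],4),'open',round(o['opening'],3),'gf',o['grasp_force'],'F',np.round(o['wrist_force'],1))
    return np.array(o['eef_pos']),R.from_quat(o['eef_rot'],scalar_first=True)
def rows(p0,r0,p1,r1,n,g):
    """n rows from pose 0 to pose 1, rounded to mm / 0.01 rad"""
    p,r=np.array(p0),r0; out=[]
    for i in range(n):
        k=n-i
        t=np.round(r.inv().apply((p1-p)/k)*1000); w=np.round((r.inv()*r1).as_rotvec()/k,2)
        out.append([int(a) for a in t]+[float(a) for a in w]+[g]); p=p+r.apply(t/1000); r=r*R.from_rotvec(w)
    print(out); print('left',np.round((p1-p)*1000,1),np.round((r.inv()*r1).as_rotvec(),3)); return p,r
def down(yang,tilt):
    """tool down, tool y at world angle yang (rad), turned by tilt about tool y"""
    y=np.array([np.cos(yang),np.sin(yang),0]); z=np.array([0,0,-1.]); x=np.cross(y,z)
    return R.from_matrix(np.stack([x,y,z],1))*R.from_rotvec([0,tilt,0])
MY=np.deg2rad(84.87); G=np.array([.4516,.3322,.006])
E
python3 - <<'E'
from plan import *
p,r=state(); d=down(MY,-np.deg2rad(30))
p,r=rows(p,r,G+[0,0,.12],d,10,85)
rows(p,r,G,d,8,85)
E
```

```text
t 0.1 q [ 0.98  0.18  1.61  0.    1.35 -0.21] p [0.2145 0.533  0.2305] open 1.0 gf 0.0 F [ 0.2 -0.6 -0. ]
[[-29, -10, 10, -0.01, -0.05, -0.03, 85], [-29, -11, 12, -0.01, -0.05, -0.03, 85], [-28, -12, 13, -0.01, -0.05, -0.03, 85], [-27, -13, 14, -0.01, -0.05, -0.03, 85], [-25, -13, 16, -0.01, -0.05, -0.03, 85], [-24, -14, 17, -0.01, -0.05, -0.03, 85], [-23, -15, 18, -0.0, -0.05, -0.03, 85], [-22, -16, 19, -0.0, -0.06, -0.03, 85], [-20, -17, 20, -0.01, -0.05, -0.02, 85], [-18, -17, 20, -0.0, -0.06, -0.03, 85]]
left [ 0.2 -0.3  0.1] [-0.005  0.001  0.   ]
[[7, 0, 13, -0.0, 0.0, 0.0, 85], [8, 0, 13, -0.0, 0.0, 0.0, 85], [7, 0, 13, -0.0, 0.0, 0.0, 85], [8, 0, 13, -0.0, 0.0, 0.0, 85], [7, 0, 13, -0.0, 0.0, 0.0, 85], [8, 0, 13, -0.0, 0.0, 0.0, 85], [7, 0, 13, -0.0, 0.0, 0.0, 85], [8, 0, 13, -0.0, 0.0, 0.0, 85]]
left [0.1 0.2 0.2] [-0.005  0.001  0.   ]
```

Emit:
jog_arm([
  [[-29,-10,10,-0.01,-0.05,-0.03,85],[-29,-11,12,-0.01,-0.05,-0.03,85],[-28,-12,13,-0.01,-0.05,-0.03,85],[-27,-13,14,-0.01,-0.05,-0.03,85],[-25,-13,16,-0.01,-0.05,-0.03,85],[-24,-14,17,-0.01,-0.05,-0.03,85],[-23,-15,18,0,-0.05,-0.03,85],[-22,-16,19,0,-0.06,-0.03,85],[-20,-17,20,-0.01,-0.05,-0.02,85],[-18,-17,20,0,-0.06,-0.03,85]],
])

```text
time_s: 1.1
eef_pos: [0.4524, 0.3321, 0.1262]
eef_rot: [0.26, 0.043, 0.964, -0.013]
wrist_force: [-0.7, -1.3, 0.2]
opening: 0.995
grasp_force: 0.0
```

```bash
python3 - <<'E'
from plan import *
p,r=state(); d=down(MY,-np.deg2rad(30)); print(G+[0,0,.12]-p,(r.inv()*d).as_rotvec())
rows(p,r,G,d,8,85)
E
```

```text
t 1.1 q [ 0.61  0.11  2.02 -0.55  0.67 -0.49] p [0.4524 0.3321 0.1262] open 0.995 gf 0.0 F [-0.7 -1.3  0.2]
[-8.42133501e-04  8.35994626e-05 -1.85823430e-04] [-0.00308215  0.00363624  0.00072751]
[[8, 0, 13, -0.0, 0.0, 0.0, 85], [8, 0, 13, -0.0, 0.0, 0.0, 85], [8, 0, 13, -0.0, 0.0, 0.0, 85], [7, 0, 13, -0.0, 0.0, 0.0, 85], [8, 0, 13, -0.0, 0.0, 0.0, 85], [7, 0, 13, -0.0, 0.0, 0.0, 85], [8, 0, 13, -0.0, 0.0, 0.0, 85], [7, 0, 12, -0.0, 0.0, 0.0, 85]]
left [ 0.1  0.4 -0.5] [-0.003  0.004  0.001]
```

Emit:
jog_arm([
  [[8,0,13,0,0,0,85],[8,0,13,0,0,0,85],[8,0,13,0,0,0,85],[7,0,13,0,0,0,85],[8,0,13,0,0,0,85],[7,0,13,0,0,0,85],[8,0,13,0,0,0,85],[7,0,12,0,0,0,85],[0,0,0,0,0,0,85],[0,0,0,0,0,0,58]],
])

```text
time_s: 2.1
eef_pos: [0.4504, 0.3326, 0.0067]
eef_rot: [0.259, 0.044, 0.965, -0.014]
wrist_force: [0.7, -0.2, -0.8]
opening: 0.852
grasp_force: 0.0
```

Emit:
jog_arm([
  [[0,0,0,0,0,0,50],[0,0,0,0,0,0,40],[0,0,0,0,0,0,30],[0,0,0,0,0,0,30],[0,0,0,0,0,0,30],[0,0,0,0,0,0,30],[0,0,0,0,0,0,30],[0,0,0,0,0,0,30],[0,0,0,0,0,0,30],[0,0,0,0,0,0,30]],
])

```text
time_s: 3.1
eef_pos: [0.4512, 0.3334, 0.008]
eef_rot: [0.26, 0.044, 0.964, -0.013]
wrist_force: [-4.0, 0.1, 6.7]
opening: 0.684
grasp_force: 65.5
```

```bash
python3 - <<'E'
from plan import *
p,r=state(); print(p-G,(r.inv()*down(MY,-np.deg2rad(30))).as_rotvec())
c=cap('scene'); 
u=cv2.resize(c['frame'][100:260,300:540],None,fx=3,fy=3); cv2.imwrite('pics/grasp.png',u)
E
```

```text
t 3.1 q [ 0.61  0.37  2.04 -0.83  0.46 -0.16] p [0.4512 0.3334 0.008 ] open 0.684 gf 65.46841263771057 F [-4.   0.1  6.7]
[-0.0003874   0.00115599  0.00203074] [-0.00231341  0.00342548 -0.00068764]
```

View pics/grasp.png

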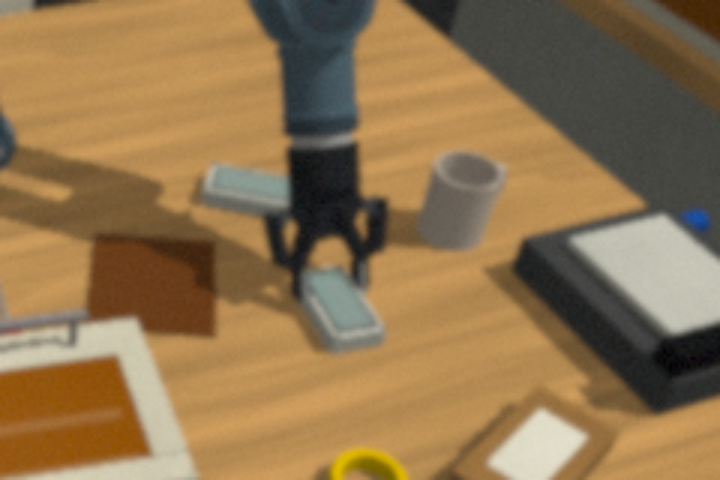

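The crop shows the fingers around the near end of the far mould, at crop (335,300), with the mug and decoy untouched. Next I'll lift and carry it.

```bash
cat >> plan.py <<'E'
gp=np.array([.4512,.3334,.008]); gr=R.from_quat([.26,.044,.964,-.013],scalar_first=True)
mc=np.array([.4636,.3311,.012]); MC=gr.inv().apply(mc-gp); MC[1]=0   # mould centre in tool
MX=gr.inv().apply([.996,-.0894,0])                                  # mould x in tool
PR=down(np.deg2rad(40),np.deg2rad(60)); PM=np.array([.463,-.335,.059]); PP=PM-PR.apply(MC)
E
python3 - <<'E'
from plan import *
p,r=state(); print(MC,PR.apply(MX),PP)
p,r=rows(p,r,gp+[-.02,-.03,.27],down(MY,0),10,30)
q=PP+[0,0,.18]; m=(p+q)/2; m[2]=.30
p,r=rows(p,r,m,down(np.deg2rad(62),.45),12,30)
p,r=rows(p,r,q,PR,12,30)
E
```

```text
t 3.15 q [ 0.61  0.37  2.04 -0.83  0.46 -0.16] p [0.4512 0.3334 0.008 ] open 0.685 gf 65.46784400939941 F [-2.9 -0.   6.5]
[-0.01286523  0.          0.00286096] [-4.14862542e-04  4.06263441e-03 -9.99995841e-01] [ 0.46045781 -0.33197033  0.0715721 ]
[[-12, -3, -24, -0.0, 0.05, -0.0, 30], [-11, -3, -25, -0.0, 0.05, -0.0, 30], [-10, -3, -25, -0.0, 0.05, -0.0, 30], [-8, -3, -26, -0.0, 0.05, -0.0, 30], [-7, -3, -26, -0.0, 0.05, -0.0, 30], [-6, -3, -26, -0.0, 0.06, -0.0, 30], [-4, -4, -27, -0.0, 0.05, -0.0, 30], [-3, -3, -27, -0.0, 0.06, -0.0, 30], [-1, -4, -27, -0.0, 0.05, -0.0, 30], [0, -3, -27, -0.0, 0.06, -0.0, 30]]
left [-0.5 -0.1  0.1] [-0.002 -0.003 -0.002]
[[-4, -26, -2, -0.01, 0.04, 0.03, 30], [-4, -26, -2, -0.01, 0.04, 0.03, 30], [-5, -26, -3, -0.01, 0.04, 0.03, 30], [-6, -26, -3, -0.01, 0.04, 0.03, 30], [-6, -26, -4, -0.01, 0.03, 0.03, 30], [-7, -25, -4, -0.01, 0.04, 0.03, 30], [-7, -25, -5, -0.01, 0.03, 0.04, 30], [-8, -25, -5, -0.01, 0.04, 0.03, 30], [-9, -24, -6, -0.0, 0.03, 0.04, 30], [-10, -24, -6, -0.01, 0.04, 0.03, 30], [-10, -24, -6, -0.0, 0.03, 0.04, 30], [-11, -23, -7, -0.01, 0.04, 0.03, 30]]
left [ 0.2 -0.1 -0.5] [ 0.003 -0.002  0.003]
[[-14, -23, -2, -0.02, 0.05, 0.02, 30], [-14, -22, -3, -0.02, 0.05, 0.02, 30], [-14, -22, -5, -0.02, 0.05, 0.02, 30], [-15, -22, -6, -0.02, 0.05, 0.03, 30], [-15, -21, -7, -0.02, 0.05, 0.02, 30], [-15, -21, -8, -0.02, 0.05, 0.02, 30], [-15, -20, -9, -0.02, 0.05, 0.03, 30], [-15, -20, -11, -0.03, 0.05, 0.02, 30], [-15, -19, -12, -0.02, 0.05, 0.03, 30], [-15, -18, -13, -0.03, 0.05, 0.02, 30], [-14, -18, -14, -0.02, 0.04, 0.03, 30], [-15, -17, -15, -0.03, 0.05, 0.02, 30]]
left [0.  0.6 0.2] [ 0.002 -0.002  0.002]
```

Emit:
jog_arm([
  [[-12,-3,-24,0,0.05,0,30],[-11,-3,-25,0,0.05,0,30],[-10,-3,-25,0,0.05,0,30],[-8,-3,-26,0,0.05,0,30],[-7,-3,-26,0,0.05,0,30],[-6,-3,-26,0,0.06,0,30],[-4,-4,-27,0,0.05,0,30],[-3,-3,-27,0,0.06,0,30],[-1,-4,-27,0,0.05,0,30],[0,-3,-27,0,0.06,0,30]],
])

```text
time_s: 4.15
eef_pos: [0.4302, 0.303, 0.2764]
eef_rot: [-0.002, 0.046, 0.999, -0.001]
wrist_force: [0.2, 1.5, -2.7]
opening: 0.686
grasp_force: 65.8
```

Emit:
jog_arm([
  [[-4,-26,-2,-0.01,0.04,0.03,30],[-4,-26,-2,-0.01,0.04,0.03,30],[-5,-26,-3,-0.01,0.04,0.03,30],[-6,-26,-3,-0.01,0.04,0.03,30],[-6,-26,-4,-0.01,0.03,0.03,30],[-7,-25,-4,-0.01,0.04,0.03,30],[-7,-25,-5,-0.01,0.03,0.04,30],[-8,-25,-5,-0.01,0.04,0.03,30],[-9,-24,-6,0,0.03,0.04,30],[-10,-24,-6,-0.01,0.04,0.03,30]],
])

```text
time_s: 5.15
eef_pos: [0.4426, 0.0378, 0.2954]
eef_rot: [-0.183, 0.203, 0.961, 0.05]
wrist_force: [0.6, 0.4, -2.5]
opening: 0.685
grasp_force: 65.9
```

```bash
python3 - <<'E'
from plan import *
p,r=state()
rows(p,r,PP+[0,0,.18],PR,20,30)
E
```

```text
t 5.15 q [-0.25  0.09  1.63  0.09  1.8  -1.4 ] p [0.4426 0.0378 0.2954] open 0.685 gf 65.87225317955017 F [ 0.6  0.4 -2.5]
[[-8, -17, -1, -0.01, 0.03, 0.02, 30], [-9, -16, -2, -0.01, 0.03, 0.02, 30], [-9, -16, -2, -0.01, 0.03, 0.02, 30], [-9, -16, -3, -0.01, 0.03, 0.02, 30], [-10, -16, -3, -0.01, 0.03, 0.02, 30], [-10, -15, -4, -0.02, 0.03, 0.02, 30], [-10, -15, -4, -0.01, 0.03, 0.02, 30], [-10, -15, -5, -0.02, 0.03, 0.02, 30], [-10, -15, -5, -0.01, 0.03, 0.02, 30], [-10, -14, -6, -0.01, 0.04, 0.02, 30], [-10, -14, -6, -0.02, 0.03, 0.02, 30], [-11, -14, -7, -0.01, 0.04, 0.02, 30], [-10, -14, -7, -0.02, 0.03, 0.01, 30], [-10, -13, -8, -0.01, 0.04, 0.02, 30], [-10, -13, -9, -0.02, 0.03, 0.01, 30], [-10, -13, -9, -0.01, 0.04, 0.02, 30], [-10, -12, -10, -0.02, 0.03, 0.01, 30], [-10, -12, -10, -0.01, 0.04, 0.02, 30], [-10, -12, -11, -0.02, 0.03, 0.01, 30], [-10, -12, -11, -0.01, 0.04, 0.02, 30]]
left [-0.2  0.1 -0.5] [-0.002 -0.003 -0.001]
```

Emit:
jog_arm([
  [[-8,-17,-1,-0.01,0.03,0.02,30],[-9,-16,-2,-0.01,0.03,0.02,30],[-9,-16,-2,-0.01,0.03,0.02,30],[-9,-16,-3,-0.01,0.03,0.02,30],[-10,-16,-3,-0.01,0.03,0.02,30],[-10,-15,-4,-0.02,0.03,0.02,30],[-10,-15,-4,-0.01,0.03,0.02,30],[-10,-15,-5,-0.02,0.03,0.02,30],[-10,-15,-5,-0.01,0.03,0.02,30],[-10,-14,-6,-0.01,0.04,0.02,30]],
])

```text
time_s: 6.15
eef_pos: [0.4525, -0.1466, 0.2736]
eef_rot: [-0.32, 0.298, 0.891, 0.12]
wrist_force: [-0.5, 0.2, -1.6]
opening: 0.685
grasp_force: 65.9
```

Emit:
jog_arm([
  [[-10,-14,-6,-0.02,0.03,0.02,30],[-11,-14,-7,-0.01,0.04,0.02,30],[-10,-14,-7,-0.02,0.03,0.01,30],[-10,-13,-8,-0.01,0.04,0.02,30],[-10,-13,-9,-0.02,0.03,0.01,30],[-10,-13,-9,-0.01,0.04,0.02,30],[-10,-12,-10,-0.02,0.03,0.01,30],[-10,-12,-10,-0.01,0.04,0.02,30],[-10,-12,-11,-0.02,0.03,0.01,30],[-10,-12,-11,-0.01,0.04,0.02,30]],
])

```text
time_s: 7.15
eef_pos: [0.4613, -0.3321, 0.2517]
eef_rot: [-0.455, 0.365, 0.784, 0.211]
wrist_force: [0.1, 0.7, -1.8]
opening: 0.684
grasp_force: 66.0
```

```bash
python3 - <<'E'
from plan import *
p,r=state(); print(p-PP,(r.inv()*PR).as_rotvec(),'mx',r.apply(MX),'centre',p+r.apply(MC))
for n in('top','scene'): cap(n)
c=load('scene'); a=cv2.resize(c['frame'][60:360,60:360],(500,500))
b=cv2.resize(load('top')['frame'][120:270,380:530],(300,300))
o=np.zeros((500,800,3),np.uint8);o[:,:500]=a;o[:300,500:]=b;cv2.imwrite('pics/carry.png',o)
rows(p,r,PP+[0,0,.018],PR,10,30)
E
```

```text
t 7.15 q [-0.85  0.89  0.86  0.03  2.44 -1.53] p [ 0.4613 -0.3321  0.2517] open 0.684 gf 65.98493456840515 F [ 0.1  0.7 -1.8]
[ 8.76585998e-04 -1.17548525e-04  1.80092078e-01] [-0.00200249 -0.00257251 -0.00011009] mx [-0.00291633  0.00532561 -0.99998575] centre [ 0.46385029 -0.33509738  0.23908195]
[[-14, 0, 8, -0.0, -0.0, -0.0, 30], [-14, 0, 8, -0.0, -0.0, -0.0, 30], [-14, 0, 8, -0.0, -0.0, -0.0, 30], [-14, 0, 8, -0.0, -0.0, -0.0, 30], [-14, 0, 8, -0.0, -0.0, -0.0, 30], [-14, 0, 8, -0.0, -0.0, -0.0, 30], [-14, 0, 8, -0.0, -0.0, -0.0, 30], [-14, 0, 8, -0.0, -0.0, -0.0, 30], [-14, 0, 9, -0.0, -0.0, -0.0, 30], [-14, 0, 8, -0.0, -0.0, -0.0, 30]]
left [-0.4 -0.2 -0.3] [-0.002 -0.003 -0.   ]
```

View pics/carry.png

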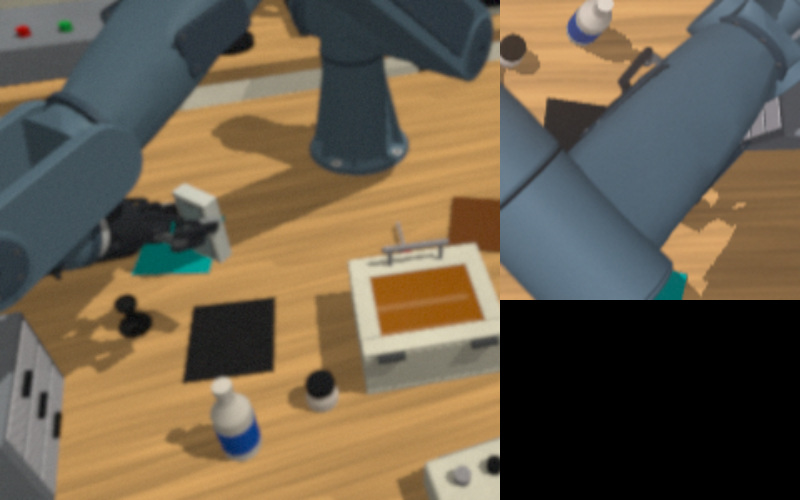

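The picture shows the mould held upright in the fingers at (205,220), before lowering. The wrist is at far left, near the grey cabinet at (30,400), and the suction lifter is at (130,315). I'll check that the wrist has room to come down.

```bash
cat > clr.py <<'E'
from plan import *
A=[]
for n in('top','scene'):
    P=pts(load(n)); k=(load(n)['z_map']>0)&(P[...,1]<-.2)&(P[...,0]>.25)&(P[...,2]>.16)&(P[...,2]<.8)&(P[...,0]<.95)&(P[...,1]>-.9); A.append(P[k])
A=np.vstack(A)
h=np.round(A/.04).astype(int)
import collections
d=collections.defaultdict(list)
for i,a in zip(h,A): d[(i[0],i[1])].append(a[2])
print('rows y*4cm, cols x*4cm : min/max z cm')
for y in range(-6,-20,-1):
    print(y*4,' '.join(f"{int(100*min(d[(x,y)])):3d}/{int(100*max(d[(x,y)])):2d}" if (x,y) in d else '  .   ' for x in range(6,22)))
E
python3 clr.py
```

```text
rows y*4cm, cols x*4cm : min/max z cm
-24  64/64  61/64  59/64  58/61  57/60  48/58  48/54   .      .      .      .      .      .      .      .      .   
-28   .     58/61  56/60  56/59  56/58  47/57  45/55  47/53   .      .      .      .      .      .      .      .   
-32   .      .      .     53/57  53/57  28/56  17/55  24/52  26/30   .      .      .      .      .      .      .   
-36   .      .      .      .     51/54  18/54  18/53  27/52  27/49   .      .      .      .      .      .      .   
-40   .      .      .      .     52/52  26/52  26/52  30/51  28/49  31/48   .      .      .      .      .      .   
-44   .      .      .      .      .      .     44/49  42/49  28/48  30/47  37/47   .      .      .      .      .   
-48   .      .      .      .      .      .     47/48  40/48  39/46  31/42  33/47  36/46   .      .      .      .   
-52   .      .      .      .      .      .      .     44/47  37/47  37/44  40/46  36/46  36/44   .      .      .   
-56   .      .      .      .      .      .      .      .     41/46  37/46  42/45  39/45  39/43   .      .      .   
-60   .      .      .      .      .      .     16/16  16/16  16/16  16/45  16/45  16/41   .      .      .      .   
-64   .      .      .      .      .      .     16/16  16/16  16/16  16/16  16/16  16/16   .      .      .      .   
-68   .      .      .      .      .      .     16/16  16/16  16/16  16/16  16/16  16/16   .      .      .      .   
-72   .      .      .      .      .      .     16/16  16/16  16/16  16/16  16/16  16/16   .      .      .      .   
-76   .      .      .      .      .      .     16/16  16/16  16/16  16/16  16/16  16/16   .      .      .      .
```

The wrist would come too close to the cabinet (top at 0.16 m, y < -0.58). I'll turn the tool about the vertical so that its back points towards +x/+y, over the low box edge, and place from there.

```bash
cat >> plan.py <<'E'
PR=down(np.deg2rad(125),np.deg2rad(60)); PM=np.array([.445,-.333,.059]); PP=PM-PR.apply(MC)
E
python3 - <<'E'
from plan import *
p,r=state()
print((r.inv()*PR).as_rotvec())
p,r=rows(p,r,PP+[0,0,.2],PR,20,30)
E
```

```text
t 7.25 q [-0.85  0.9   0.86  0.03  2.43 -1.53] p [ 0.4603 -0.3332  0.2488] open 0.682 gf 66.01251125335693 F [-0.2 -0.7 -2.9]
[ 1.28684861 -0.00611028 -0.73986532]
[[1, -1, 0, 0.06, -0.0, -0.04, 30], [1, -1, 0, 0.06, -0.0, -0.04, 30], [1, -1, 0, 0.06, 0.0, -0.04, 30], [1, -1, 0, 0.07, 0.0, -0.04, 30], [1, 0, 0, 0.06, 0.0, -0.04, 30], [1, 0, 0, 0.07, 0.0, -0.04, 30], [2, 0, 0, 0.06, 0.0, -0.04, 30], [1, 0, 0, 0.06, 0.0, -0.04, 30], [2, 0, 0, 0.07, 0.0, -0.04, 30], [2, 0, 0, 0.06, 0.0, -0.04, 30], [1, 0, 0, 0.07, 0.0, -0.03, 30], [2, 0, 0, 0.06, 0.0, -0.04, 30], [2, 0, 0, 0.07, 0.0, -0.03, 30], [1, 0, 0, 0.06, 0.0, -0.04, 30], [2, 0, 0, 0.07, 0.0, -0.03, 30], [1, 0, 1, 0.06, 0.0, -0.04, 30], [2, 0, 0, 0.07, 0.0, -0.03, 30], [1, 0, 1, 0.06, 0.01, -0.04, 30], [2, 0, 0, 0.07, 0.0, -0.03, 30], [1, 1, 1, 0.06, 0.01, -0.04, 30]]
left [ 0.1 -0.2  0.1] [ 0.002 -0.004  0.001]
```

Emit:
jog_arm([
  [[1,-1,0,0.06,0,-0.04,30],[1,-1,0,0.06,0,-0.04,30],[1,-1,0,0.06,0.0,-0.04,30],[1,-1,0,0.07,0.0,-0.04,30],[1,0,0,0.06,0.0,-0.04,30],[1,0,0,0.07,0.0,-0.04,30],[2,0,0,0.06,0.0,-0.04,30],[1,0,0,0.06,0.0,-0.04,30],[2,0,0,0.07,0.0,-0.04,30],[2,0,0,0.06,0.0,-0.04,30]],
])

```text
time_s: 8.25
eef_pos: [0.4532, -0.3305, 0.2634]
eef_rot: [-0.494, 0.044, 0.867, 0.042]
wrist_force: [-0.5, 0.2, -3.7]
opening: 0.684
grasp_force: 66.0
```

```bash
python3 - <<'E'
from plan import *
p,r=state()
p,r=rows(p,r,PP+[0,0,.2],PR,10,30)
E
```

```text
t 8.25 q [-0.61  0.81  0.96 -0.54  2.27 -2.24] p [ 0.4532 -0.3305  0.2634] open 0.684 gf 65.99265933036804 F [-0.5  0.2 -3.7]
[[1, -1, 1, 0.06, 0.0, -0.03, 30], [1, 0, 0, 0.06, 0.0, -0.03, 30], [1, 0, 1, 0.07, 0.0, -0.04, 30], [1, 0, 1, 0.06, 0.0, -0.04, 30], [2, 0, 0, 0.07, 0.0, -0.03, 30], [1, 0, 1, 0.06, 0.0, -0.04, 30], [2, 0, 1, 0.07, 0.01, -0.03, 30], [1, 0, 0, 0.06, 0.0, -0.04, 30], [2, -1, 1, 0.07, 0.01, -0.03, 30], [1, 0, 0, 0.06, 0.0, -0.04, 30]]
left [-0.4 -0.4  0.1] [0.002 0.001 0.003]
```

```bash
cat >> plan.py <<'E'
PR=down(np.deg2rad(112),np.deg2rad(60)); PM=np.array([.445,-.312,.059]); PP=PM-PR.apply(MC)
E
python3 - <<'E'
from plan import *
P=pts(load('scene')); k=(P[...,2]>.03)&(P[...,2]<.17)&(P[...,0]>.58)&(P[...,0]<.75)&(P[...,1]<-.18)&(P[...,1]>-.45)
Q=P[k]; print('all',Q.min(0),Q.max(0)); Q=Q[Q[:,2]>.07]; print('cleaner',Q.min(0),Q.max(0))
p,r=state()
p,r=rows(p,r,PP+[0,0,.2],PR,10,30)
E
```

```text
all [ 0.6260512  -0.37891227  0.03041052] [ 0.71122363 -0.20684716  0.15099248]
cleaner [ 0.66647524 -0.37891227  0.0700679 ] [ 0.71097565 -0.32574155  0.15099248]
t 8.25 q [-0.61  0.81  0.96 -0.54  2.27 -2.24] p [ 0.4532 -0.3305  0.2634] open 0.684 gf 65.99265933036804 F [-0.5  0.2 -3.7]
[[1, 2, 1, 0.04, 0.0, -0.02, 30], [1, 2, 1, 0.05, 0.0, -0.02, 30], [1, 2, 1, 0.04, 0.0, -0.02, 30], [1, 2, 0, 0.05, 0.0, -0.02, 30], [1, 2, 0, 0.04, 0.0, -0.03, 30], [2, 2, 1, 0.05, 0.0, -0.02, 30], [1, 1, 0, 0.04, 0.0, -0.03, 30], [1, 2, 0, 0.05, 0.01, -0.02, 30], [2, 2, 0, 0.04, 0.0, -0.03, 30], [1, 1, 1, 0.05, 0.01, -0.02, 30]]
left [-0.1  0.3  0.2] [-0.002 -0.004 -0.001]
```

Emit:
jog_arm([
  [[1,2,1,0.04,0.0,-0.02,30],[1,2,1,0.05,0.0,-0.02,30],[1,2,1,0.04,0.0,-0.02,30],[1,2,0,0.05,0.0,-0.02,30],[1,2,0,0.04,0.0,-0.03,30],[2,2,1,0.05,0.0,-0.02,30],[1,1,0,0.04,0.0,-0.03,30],[1,2,0,0.05,0.01,-0.02,30],[2,2,0,0.04,0.0,-0.03,30],[1,1,1,0.05,0.01,-0.02,30]],
])

```text
time_s: 9.25
eef_pos: [0.4412, -0.3144, 0.2718]
eef_rot: [-0.493, -0.164, 0.849, -0.097]
wrist_force: [-0.5, 1.0, -2.5]
opening: 0.684
grasp_force: 66.0
```

```bash
python3 - <<'E'
from plan import *
for n in('top','scene'): cap(n)
c=load('scene'); cv2.imwrite('pics/carry2.png',cv2.resize(c['frame'][60:360,60:460],(800,600)))
p,r=state(); print(p-PP,(r.inv()*PR).as_rotvec(),'mx',r.apply(MX))
rows(p,r,PP+[0,0,.1],PR,10,30)
E
sed -i 's/range(-6,-20,-1)/range(-2,-13,-1)/; s/\[\.\.\.,1\]<-\.2/[...,1]<-.05/;s/\[\.\.\.,2\]>\.16/[...,2]>.11/' clr.py; python3 clr.py
```

```text
t 9.35 q [-0.45  0.62  1.26 -0.78  1.98 -2.45] p [ 0.4411 -0.3133  0.2715] open 0.681 gf 66.04724407196045 F [ 0.1  0.7 -2.2]
[-0.00025209  0.00022614  0.19996576] [-1.37981915e-05 -5.65795383e-03 -1.20529156e-03] mx [-0.00884467 -0.002229   -0.99996258]
[[-9, 0, 5, -0.0, -0.0, -0.0, 30], [-9, 0, 5, -0.0, -0.0, -0.0, 30], [-9, 0, 5, -0.0, -0.0, -0.0, 30], [-9, 0, 5, -0.0, -0.0, -0.0, 30], [-8, 0, 5, -0.0, -0.0, -0.0, 30], [-9, 0, 5, -0.0, -0.0, -0.0, 30], [-8, 0, 5, -0.0, -0.0, -0.0, 30], [-9, 0, 5, -0.0, -0.0, -0.0, 30], [-8, 0, 5, -0.0, -0.0, -0.0, 30], [-9, 0, 4, -0.0, -0.01, -0.0, 30]]
left [-0.3 -0.3 -0.1] [-0.     0.004 -0.001]
rows y*4cm, cols x*4cm : min/max z cm
-8  71/72  68/72  63/70  63/67  61/65  59/63  11/60  11/57  46/54  45/50  44/46   .      .      .      .      .   
-12   .      .      .     60/64  57/63  57/61  55/59  54/57  41/54  41/52  42/46  43/45  41/43   .      .      .   
-16   .      .      .      .      .     55/59  52/57  50/56  40/54  39/54  39/52  39/46  40/46  38/42   .      .   
-20   .      .      .      .      .      .     31/33  31/52  47/53  48/53
[... 154 characters left out ...]
.   
-28   .      .      .      .      .     20/31  29/33  30/37  31/40  32/41  34/45  38/47  43/47   .      .      .   
-32   .      .      .      .      .     20/31  20/32  28/34  30/36   .      .     11/11   .      .      .      .   
-36   .      .      .      .      .     20/31  28/31  28/33  30/33   .      .     11/15   .      .      .      .   
-40   .      .      .      .      .      .      .      .      .      .      .      .      .      .      .      .   
-44   .      .      .      .      .      .      .      .      .      .      .      .      .      .      .     11/13
-48   .      .      .      .      .      .      .      .      .      .      .      .      .      .      .     11/13
```

View pics/carry2.png

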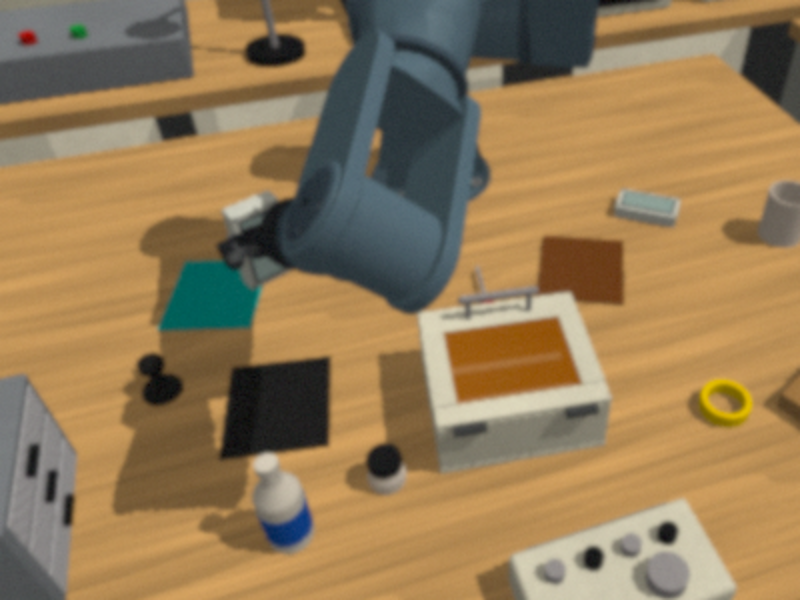

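The mould is held vertical at (250,240), with the wrist at (370,250). The wrist clears the cleaner (280,510) and the lid. I'll lower the first half.

Emit:
jog_arm([
  [[-9,0,5,0,0,0,30],[-9,0,5,0,0,0,30],[-9,0,5,0,0,0,30],[-9,0,5,0,0,0,30],[-8,0,5,0,0,0,30],[-9,0,5,0,0,0,30],[-8,0,5,0,0,0,30],[-9,0,5,0,0,0,30],[-8,0,5,0,0,0,30],[-9,0,4,0,-0.01,0,30]],
])

```text
time_s: 10.35
eef_pos: [0.4417, -0.3144, 0.1706]
eef_rot: [-0.489, -0.163, 0.852, -0.095]
wrist_force: [0.5, 0.8, -2.4]
opening: 0.687
grasp_force: 66.0
```

```bash
python3 - <<'E'
from plan import *
for n in('top','scene'): cap(n)
p,r=state(); print((p-PP)*1000,(r.inv()*PR).as_rotvec(),'mx',r.apply(MX))
# lowest mould points seen by scene camera
P=pts(load('scene')); f=load('scene')['frame']; k=(np.hypot(P[...,0]-.445,P[...,1]+.312)<.06)&(P[...,2]>.05)
print('lowest near mould',np.percentile(P[k][:,2],[0,1,3,50,99]))
rows(p,r,PP+[0,0,.008],PR,10,30)
E
python3 clr.py
```

```text
t 10.45 q [-0.46  0.74  1.29 -0.74  1.87 -2.34] p [ 0.4413 -0.3141  0.1701] open 0.683 gf 66.02423429489136 F [-0.2 -0.1 -1.6]
[-4.21807181e-02 -6.61876120e-01  9.85644895e+01] [ 0.00288827  0.00381503 -0.00222298] mx [-2.69658289e-04  1.85170311e-03 -1.00000243e+00]
lowest near mould [0.09878727 0.10279211 0.10503137 0.19991212 0.21278596]
[[-8, 0, 5, 0.0, 0.0, -0.0, 30], [-8, 0, 4, 0.0, 0.0, -0.0, 30], [-8, 0, 5, 0.0, 0.0, -0.0, 30], [-8, 0, 4, 0.0, 0.0, -0.0, 30], [-8, 0, 5, 0.0, 0.0, -0.0, 30], [-8, 0, 4, 0.0, 0.0, -0.0, 30], [-8, 0, 5, 0.0, 0.0, -0.0, 30], [-7, 0, 4, 0.0, 0.0, -0.0, 30], [-8, 0, 5, 0.0, 0.0, -0.0, 30], [-7, 1, 4, 0.0, 0.0, -0.0, 30]]
left [ 0.1 -0.4 -0.5] [ 0.003  0.004 -0.002]
rows y*4cm, cols x*4cm : min/max z cm
-8  66/68  67/69  66/69  61/68  58/63  55/60  11/57  13/53  39/49  38/43  37/38   .      .      .      .      .   
-12   .      .     59/68  55/65  54/61  53/58  50/55  48/52  33/49  34/46  34/39  33/36  32/34   .      .      .   
-16   .      .      .      .     54/54  49/54  46/53  43/51  32/48  31/46  30/44  30/36  30/36  27/32   .      .   
-20   
[... 221 characters left out ...]
.   
-28   .      .      .      .      .     11/21  19/23  19/27  22/30  22/31  28/36  32/37  32/37  35/36   .      .   
-32   .      .      .      .      .     11/21  11/22  18/23  20/26   .      .     11/11   .      .      .      .   
-36   .      .      .      .      .     17/21  17/21  19/23  21/23   .      .     11/15   .      .      .      .   
-40   .      .      .      .      .      .      .      .      .      .      .      .      .      .      .      .   
-44   .      .      .      .      .      .      .      .      .      .      .      .      .      .      .     11/13
-48   .      .      .      .      .      .      .      .      .      .      .      .      .      .      .     11/13
```

Emit:
jog_arm([
  [[-8,0,5,0,0,0,30],[-8,0,4,0,0,0,30],[-8,0,5,0,0,0,30],[-8,0,4,0,0,0,30],[-8,0,5,0,0,0,30],[-8,0,4,0,0,0,30],[-8,0,5,0,0,0,30],[-7,0,4,0,0,0,30],[-8,0,5,0,0,0,30],[-7,1,4,0,0,0,30]],
])

```text
time_s: 11.45
eef_pos: [0.4418, -0.3136, 0.0807]
eef_rot: [-0.489, -0.163, 0.852, -0.095]
wrist_force: [-1.2, -0.8, -2.8]
opening: 0.687
grasp_force: 66.0
```

```bash
python3 - <<'E'
from plan import *
cap('scene');cap('top')
p,r=state(); print((p-PP)*1000,(r.inv()*PR).as_rotvec(),'mx',r.apply(MX))
cv2.imwrite('pics/low.png',cv2.resize(load('scene')['frame'][160:320,110:310],(800,640))[:600])
P=pts(load('top')); k=(np.hypot(P[...,0]-.445,P[...,1]+.312)<.06)&(P[...,2]>.1)
print(P[k][:,2].max() if k.any() else 0)
rows(p,r,PP,PR,5,30)
E
```

```text
t 11.55 q [-0.46  0.87  1.28 -0.72  1.78 -2.26] p [ 0.4411 -0.3131  0.0801] open 0.688 gf 66.02715611457825 F [-0.1  0.7 -2.5]
[-0.18874138  0.41544715  8.51268051] [ 0.00298543  0.00314945 -0.00208716] mx [-9.49189799e-04  1.75773732e-03 -1.00000218e+00]
0.1342527718409665
[[-1, 0, 1, 0.0, 0.0, -0.0, 30], [-2, 0, 1, 0.0, 0.0, -0.0, 30], [-1, 0, 1, 0.0, 0.0, -0.0, 30], [-2, 0, 1, 0.0, 0.0, -0.0, 30], [-1, 0, 0, 0.0, 0.0, -0.0, 30]]
left [ 0.1 -0.4 -0.5] [ 0.003  0.003 -0.002]
```

View pics/low.png

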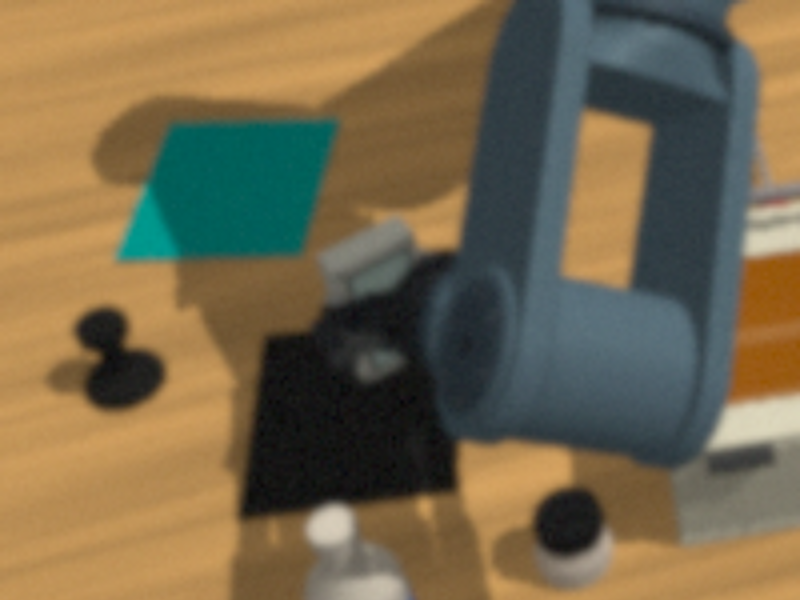

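The mould hangs upright just over the mat's near-left part, at (370,310), and the jar and cleaner are clear. I'll lower it until it touches.

Emit:
jog_arm([
  [[-1,0,1,0,0,0,30],[-2,0,1,0,0,0,30],[-1,0,1,0,0,0,30],[-2,0,1,0,0,0,30],[0,0,0,0,0,0,30],[0,0,0,0,0,0,30],[-1,0,0,0,0,0,30],[0,0,0,0,0,0,30],[0,0,0,0,0,0,30],[0,0,0,0,0,0,30]],
])

```text
time_s: 12.55
eef_pos: [0.442, -0.3136, 0.0735]
eef_rot: [-0.489, -0.163, 0.852, -0.095]
wrist_force: [0.3, 0.4, -2.2]
opening: 0.68
grasp_force: 66.0
```

```bash
python3 - <<'E'
from plan import *
p,r=state(); print((p-PP)*1000,(r.inv()*PR).as_rotvec(),'mx',r.apply(MX))
E
```

```text
t 12.55 q [-0.46  0.88  1.28 -0.71  1.77 -2.25] p [ 0.442  -0.3136  0.0735] open 0.68 gf 66.02615118026733 F [ 0.3  0.4 -2.2]
[ 0.65109178 -0.08862947  1.972342  ] [ 0.00187483  0.00454291 -0.00382665] mx [ 1.11258045e-03  3.64250896e-04 -1.00000349e+00]
```

Emit:
jog_arm([
  [[-1,0,0,0,0,0,30],[0,0,0,0,0,0,30],[-1,0,1,0,0,0,30],[0,0,0,0,0,0,30],[0,0,0,0,0,0,30],[0,0,0,0,0,0,30],[0,0,0,0,0,0,30],[0,0,0,0,0,0,30],[0,0,0,0,0,0,30],[0,0,0,0,0,0,30]],
])

```text
time_s: 13.55
eef_pos: [0.4421, -0.3135, 0.0713]
eef_rot: [-0.489, -0.163, 0.852, -0.095]
wrist_force: [0.5, -0.7, -1.1]
opening: 0.687
grasp_force: 66.1
```

Emit:
jog_arm([
  [[-1,0,0,0,0,0,30],[0,0,0,0,0,0,30],[0,0,0,0,0,0,30],[-1,0,1,0,0,0,30],[0,0,0,0,0,0,30],[0,0,0,0,0,0,30],[0,0,0,0,0,0,30],[0,0,0,0,0,0,30],[0,0,0,0,0,0,30],[0,0,0,0,0,0,30]],
])

```text
time_s: 14.55
eef_pos: [0.4423, -0.3135, 0.0712]
eef_rot: [-0.49, -0.163, 0.851, -0.096]
wrist_force: [-1.2, 1.9, 12.0]
opening: 0.684
grasp_force: 66.8
```

Emit:
jog_arm([
  [[1,0,-1,0,0,0,30],[0,0,0,0,0,0,30],[0,0,0,0,0,0,58],[0,0,0,0,0,0,60],[0,0,0,0,0,0,62],[0,0,0,0,0,0,66],[0,0,0,0,0,0,72],[0,0,0,0,0,0,80],[0,0,0,0,0,0,85],[0,0,0,0,0,0,85]],
])

```text
time_s: 15.55
eef_pos: [0.4426, -0.3133, 0.0704]
eef_rot: [-0.489, -0.163, 0.852, -0.095]
wrist_force: [0.9, -0.3, 0.3]
opening: 0.991
grasp_force: 0.0
```

```bash
python3 - <<'E'
from plan import *
p,r=state(); print((p-PP)*1000,r.apply([0,1,0]),r.apply([0,0,1]))
cap('scene');cap('top')
cv2.imwrite('pics/rel.png',cv2.resize(load('scene')['frame'][160:320,110:310],(750,600)))
E
```

```text
t 15.55 q [-0.46  0.89  1.27 -0.71  1.77 -2.25] p [ 0.4426 -0.3133  0.0704] open 0.991 gf 0.0 F [ 0.9 -0.3  0.3]
[ 1.24521797  0.13791071 -1.21502452] [-0.37124526  0.92853192 -0.00233061] [-0.80154396 -0.32173802 -0.50399596]
```

View pics/rel.png

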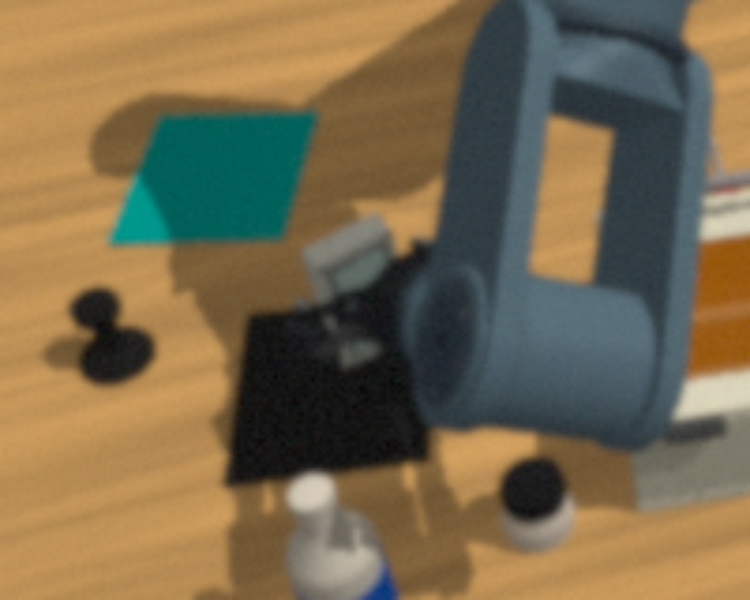

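The mould stands free at (350,260) with the fingers open. I'll retreat straight back along the tool.

Emit:
jog_arm([
  [[0,0,-4,0,0,0,85],[0,0,-8,0,0,0,85],[0,0,-12,0,0,0,85],[0,0,-14,0,0,0,85],[0,0,-16,0,0,0,85],[0,0,-16,0,0,0,85],[0,0,-16,0,0,0,85],[0,0,-14,0,0,0,85],[0,0,-10,0,0,0,85],[0,0,0,0,0,0,85]],
])

```text
time_s: 16.65
eef_pos: [0.5324, -0.2774, 0.1269]
eef_rot: [-0.488, -0.164, 0.852, -0.096]
wrist_force: [-0.0, -0.2, 0.3]
opening: 0.994
grasp_force: 0.0
```

```bash
cat >> plan.py <<'E'
H=np.array([.503,-.031,.1335]); BY=np.deg2rad(-7.5); HG=np.array([.6765,-.054,.0905])
E
python3 - <<'E'
from plan import *
p,r=state(); cap('scene')
P=pts(load('scene')); k=(np.hypot(P[...,0]-.445,P[...,1]+.312)<.07)&(P[...,2]>.02)&(P[...,2]<.14); q=P[k]
print('top z',np.percentile(q[:,2],99)); t=q[q[:,2]>.105]; print('top face',cv2.minAreaRect((t[:,:2]*1000).astype(np.float32)))
z=(k)&(P[...,2]>.03)&(P[...,2]<.05);print('low slice',P[z].mean(0) if z.any() else 0,z.sum())
# raise 150, tool down
d=down(BY,0)
p,r=rows(p,r,p+[0,.0,.2],r,8,85)
print((r.inv()*d).as_rotvec())
d=R.from_matrix(d.as_matrix())
p,r=rows(p,r,np.array([.50,-.10,.30]),d,24,85)
E
```

```text
t 16.65 q [-0.36  0.95  1.02 -0.69  1.97 -2.31] p [ 0.5324 -0.2774  0.1269] open 0.994 gf 0.0 F [-0.  -0.2  0.3]
top z 0.11390250913737024
top face ((448.6236572265625, -310.22137451171875), (27.566036224365234, 59.267051696777344), 24.27745819091797)
low slice [ 0.45891554 -0.30752742  0.04123014] 99
[[22, 0, -13, 0.0, 0.0, 0.0, 85], [22, 0, -13, 0.0, 0.0, 0.0, 85], [21, 0, -13, 0.0, 0.0, 0.0, 85], [22, 0, -12, 0.0, 0.0, 0.0, 85], [21, 0, -13, 0.0, 0.0, 0.0, 85], [22, 0, -12, 0.0, 0.0, 0.0, 85], [21, 0, -13, 0.0, 0.0, 0.0, 85], [22, -1, -12, 0.0, 0.0, 0.0, 85]]
left [ 0.2  0.3 -0.3] [0. 0. 0.]
[-1.06887013 -0.61979583  1.85996406]
[[-2, 7, -1, -0.04, -0.03, 0.08, 85], [-1, 8, 0, -0.04, -0.03, 0.08, 85], [-1, 8, 0, -0.04, -0.03, 0.08, 85], [0, 8, 0, -0.04, -0.02, 0.08, 85], [1, 8, 1, -0.04, -0.02, 0.08, 85], [1, 7, 1, -0.05, -0.02, 0.08, 85], [2, 7, 1, -0.05, -0.02, 0.08, 85], [3, 7, 1, -0.05, -0.03, 0.08, 85], [3, 7, 2, -0.04, -0.03, 0.08, 85], [4, 6, 2, -0.04, -0.02, 0.08, 85], [4, 6, 2, -0.05, -0.02, 0.08, 85], [5, 6, 2, -0.05, -0.02, 0.08, 85], [5, 5, 2, -0.05, -0.03, 0.08, 85], [6, 4, 2, -0.04, -0.03, 0.08, 85], [6, 4, 3, -0.04, -0.02, 0.07, 85], [6, 3, 2, -0.05, -0.02, 0.08, 85], [7, 3, 3, -0.05, -0.03, 0.07, 85], [7, 2, 2, -0.04, -0.02, 0.08, 85], [7, 1, 2, -0.05, -0.03, 0.07, 85], [7, 1, 2, -0.04, -0.02, 0.08, 85], [7, 0, 2, -0.05, -0.03, 0.07, 85], [7, 0, 2, -0.04, -0.02, 0.08, 85], [7, -1, 2, -0.05, -0.03, 0.07, 85], [8, -2, 2, -0.04, -0.02, 0.08, 85]]
left [ 0.3 -0.2 -0.3] [-0.002 -0.004 -0.004]
```

Emit:
jog_arm([
  [[22,0,-13,0,0,0,85],[22,0,-13,0,0,0,85],[21,0,-13,0,0,0,85],[22,0,-12,0,0,0,85],[21,0,-13,0,0,0,85],[22,0,-12,0,0,0,85],[21,0,-13,0,0,0,85],[22,-1,-12,0,0,0,85],[-2,7,-1,-0.04,-0.03,0.08,85],[-1,8,0,-0.04,-0.03,0.08,85]],
])

```text
time_s: 17.7
eef_pos: [0.5285, -0.2632, 0.3257]
eef_rot: [-0.459, -0.076, 0.88, -0.095]
wrist_force: [0.2, -0.6, 0.0]
opening: 0.996
grasp_force: 0.0
```

Emit:
jog_arm([
  [[-1,8,0,-0.04,-0.03,0.08,85],[0,8,0,-0.04,-0.02,0.08,85],[1,8,1,-0.04,-0.02,0.08,85],[1,7,1,-0.05,-0.02,0.08,85],[2,7,1,-0.05,-0.02,0.08,85],[3,7,1,-0.05,-0.03,0.08,85],[3,7,2,-0.04,-0.03,0.08,85],[4,6,2,-0.04,-0.02,0.08,85],[4,6,2,-0.05,-0.02,0.08,85],[5,6,2,-0.05,-0.02,0.08,85]],
])

```text
time_s: 18.7
eef_pos: [0.5145, -0.1883, 0.3135]
eef_rot: [-0.289, 0.359, 0.885, -0.061]
wrist_force: [-0.1, -0.2, -0.9]
opening: 0.996
grasp_force: 0.0
```

```bash
python3 - <<'E'
from plan import *
p,r=state()
p,r=rows(p,r,np.array([.503,-.031,.25]),down(BY,0),20,85)
E
```

```text
t 18.7 q [-0.47  0.5   1.14 -0.19  2.07 -1.31] p [ 0.5145 -0.1883  0.3135] open 0.996 gf 0.0 F [-0.1 -0.2 -0.9]
[[4, 6, 4, -0.03, -0.02, 0.05, 85], [5, 6, 4, -0.03, -0.02, 0.04, 85], [5, 6, 4, -0.03, -0.01, 0.05, 85], [5, 5, 4, -0.03, -0.02, 0.04, 85], [5, 5, 4, -0.03, -0.02, 0.05, 85], [6, 5, 4, -0.03, -0.01, 0.04, 85], [6, 4, 4, -0.03, -0.02, 0.05, 85], [6, 4, 4, -0.03, -0.01, 0.04, 85], [6, 4, 4, -0.02, -0.02, 0.04, 85], [7, 3, 4, -0.03, -0.02, 0.05, 85], [7, 3, 4, -0.02, -0.01, 0.05, 85], [7, 2, 4, -0.03, -0.02, 0.04, 85], [7, 2, 4, -0.02, -0.01, 0.05, 85], [7, 1, 4, -0.03, -0.02, 0.04, 85], [8, 1, 4, -0.02, -0.01, 0.05, 85], [8, 1, 4, -0.03, -0.02, 0.04, 85], [8, 0, 4, -0.02, -0.01, 0.05, 85], [8, 0, 4, -0.03, -0.02, 0.04, 85], [8, -1, 3, -0.02, -0.01, 0.05, 85], [7, -1, 4, -0.03, -0.02, 0.04, 85]]
left [-0.   0.2  0.3] [0.003 0.004 0.001]
```

Emit:
jog_arm([
  [[4,6,4,-0.03,-0.02,0.05,85],[5,6,4,-0.03,-0.02,0.04,85],[5,6,4,-0.03,-0.01,0.05,85],[5,5,4,-0.03,-0.02,0.04,85],[5,5,4,-0.03,-0.02,0.05,85],[6,5,4,-0.03,-0.01,0.04,85],[6,4,4,-0.03,-0.02,0.05,85],[6,4,4,-0.03,-0.01,0.04,85],[6,4,4,-0.02,-0.02,0.04,85],[7,3,4,-0.03,-0.02,0.05,85]],
])

```text
time_s: 19.7
eef_pos: [0.5083, -0.1105, 0.2824]
eef_rot: [-0.14, 0.577, 0.804, -0.026]
wrist_force: [-1.2, 0.2, 0.7]
opening: 0.995
grasp_force: 0.0
```

Emit:
jog_arm([
  [[7,3,4,-0.02,-0.01,0.05,85],[7,2,4,-0.03,-0.02,0.04,85],[7,2,4,-0.02,-0.01,0.05,85],[7,1,4,-0.03,-0.02,0.04,85],[8,1,4,-0.02,-0.01,0.05,85],[8,1,4,-0.03,-0.02,0.04,85],[8,0,4,-0.02,-0.01,0.05,85],[8,0,4,-0.03,-0.02,0.04,60],[8,-1,3,-0.02,-0.01,0.05,50],[7,-1,4,-0.03,-0.02,0.04,40]],
])

```text
time_s: 20.7
eef_pos: [0.5026, -0.0313, 0.2501]
eef_rot: [0.003, 0.751, 0.66, -0.001]
wrist_force: [0.5, 0.2, 0.1]
opening: 0.509
grasp_force: 0.0
```

```bash
python3 - <<'E'
from plan import *
p,r=state(); T=H.copy(); T[2]=.116; print((r.inv()*down(BY,0)).as_rotvec())
p,r=rows(p,r,T,down(BY,0),10,40)
s=cap('scene');Q=pts(s); h=(Q[...,2]>.118)&(Q[...,2]<.15)&(abs(Q[...,0]-.503)<.06)&(abs(Q[...,1]+.031)<.09)
q=Q[h]; print(h.sum(),q.mean(0)); print(np.polyfit(q[:,1],q[:,0],1), q[:,1].min(),q[:,1].max())
k=(np.hypot(Q[...,0]-.445,Q[...,1]+.312)<.07)&(Q[...,2]>.02); print('mould top',Q[k][:,2].max())
E
```

```text
t 20.7 q [-0.3   0.    1.76 -0.    1.37 -0.17] p [ 0.5026 -0.0313  0.2501] open 0.509 gf 0.0 F [0.5 0.2 0.1]
[0.00295974 0.00450983 0.00302781]
[[0, 0, 13, 0.0, 0.0, 0.0, 40], [0, 0, 13, 0.0, 0.0, 0.0, 40], [0, 0, 14, 0.0, 0.0, 0.0, 40], [0, 0, 13, 0.0, 0.0, 0.0, 40], [0, 0, 14, 0.0, 0.0, 0.0, 40], [0, 0, 13, 0.0, 0.0, 0.0, 40], [0, 0, 14, 0.0, 0.0, 0.0, 40], [0, 0, 13, 0.0, 0.0, 0.0, 40], [0, 0, 14, 0.0, 0.0, 0.0, 40], [1, 0, 13, 0.0, 0.0, 0.0, 40]]
left [-0.  -0.  -0.1] [0.003 0.005 0.003]
172 [ 0.50323156 -0.03153945  0.1338834 ]
[0.13692076 0.50754997] -0.08379086174855968 0.024792586125194638
mould top 0.1146904558079701
```

Emit:
jog_arm([
  [[0,0,13,0,0,0,40],[0,0,13,0,0,0,40],[0,0,14,0,0,0,40],[0,0,13,0,0,0,40],[0,0,14,0,0,0,40],[0,0,13,0,0,0,40],[0,0,14,0,0,0,40],[0,0,13,0,0,0,40],[0,0,14,0,0,0,40],[1,0,13,0,0,0,40]],
])

```text
time_s: 21.75
eef_pos: [0.5027, -0.0307, 0.1138]
eef_rot: [0.001, 0.751, 0.661, -0.001]
wrist_force: [0.4, -0.0, -1.6]
opening: 0.466
grasp_force: 0.0
```

Emit:
jog_arm([
  [[0,0,0,0,0,0,30],[0,0,0,0,0,0,20],[0,0,0,0,0,0,10],[0,0,0,0,0,0,0],[0,0,0,0,0,0,0],[0,0,0,0,0,0,0],[0,0,0,0,0,0,0],[0,0,0,0,0,0,0],[0,0,0,0,0,0,0],[0,0,0,0,0,0,0]],
])

```text
time_s: 22.75
eef_pos: [0.4995, -0.0301, 0.1148]
eef_rot: [-0.002, 0.75, 0.661, -0.003]
wrist_force: [-12.1, 0.6, 6.2]
opening: 0.104
grasp_force: 58.5
```

```bash
cat > lift.py <<'E'
from plan import *
# follow the arc: bar sits on the tool axis, b behind the TCP; tool turns about tool x with the lid by frac
p0,r0=state(); b=p0[2]-H[2]     # bar height minus TCP height is -b
e=np.array([np.cos(BY),np.sin(BY),0]); bar0=np.array([p0[0],p0[1],H[2]])
hg=bar0+.175*e; hg[2]=.0905
n=20; ang=.785; tilt=.5; p,r=p0.copy(),r0; out=[]
ax=np.cross(e,[0,0,1])                    # turning sense probe
for i in range(1,n+1):
    a=ang*i/n; rho=np.hypot(.175,.043); g=np.arctan2(.043,.175)+a
    bar=hg-e*rho*np.cos(g)+np.array([0,0,rho*np.sin(g)])
    R1=down(BY,0)*R.from_rotvec([tilt*i/n*S,0,0]) if (S:=1) else None
    if R1.apply([0,0,1])@e>0: R1=down(BY,0)*R.from_rotvec([-tilt*i/n,0,0])
    tp=bar-R1.apply([0,0,b])*1.0      # b negative: TCP beyond bar along tool z
    t=np.round(r.inv().apply(tp-p)*1000); w=np.round((r.inv()*R1).as_rotvec(),2)
    out.append([int(x) for x in t]+[float(x) for x in w]+[0]); p=p+r.apply(t/1000); r=r*R.from_rotvec(w)
print(out[:10]);print(out[10:]); print('target',bar,tp,'left',(tp-p)*1000)
E
python3 lift.py
```

```text
t 22.75 q [-0.3   0.16  1.89 -0.    1.1  -0.17] p [ 0.4995 -0.0301  0.1148] open 0.104 gf 58.48952293395996 F [-12.1   0.6   6.2]
[[0, 1, -7, 0.02, 0.0, 0.0, 0], [0, 2, -7, 0.02, 0.0, 0.0, 0], [0, 1, -6, 0.03, 0.0, 0.0, 0], [0, 2, -7, 0.02, 0.0, 0.0, 0], [0, 2, -7, 0.03, 0.0, 0.0, 0], [0, 2, -7, 0.02, 0.0, 0.0, 0], [0, 2, -6, 0.03, 0.0, 0.0, 0], [0, 2, -7, 0.02, 0.0, 0.0, 0], [0, 2, -6, 0.03, 0.0, 0.0, 0], [0, 2, -7, 0.02, 0.0, 0.0, 0]]
[[0, 2, -6, 0.03, 0.0, 0.0, 0], [0, 3, -7, 0.02, 0.0, 0.0, 0], [0, 2, -6, 0.03, 0.0, 0.0, 0], [0, 3, -7, 0.02, 0.0, 0.0, 0], [0, 2, -6, 0.03, 0.0, 0.0, 0], [-1, 3, -6, 0.02, 0.0, 0.0, 0], [0, 3, -7, 0.03, 0.0, 0.0, 0], [0, 3, -6, 0.02, 0.0, 0.0, 0], [0, 3, -6, 0.03, 0.0, 0.0, 0], [0, 3, -6, 0.02, 0.0, 0.0, 0]]
target [ 0.58040543 -0.04070715  0.2446121 ] [ 0.57153367 -0.03953916  0.22823232] left [0.12981627 0.32411378 0.07992507]
```

The bar is gripped, with the opening at about 9 mm. I'll lift along the arc.

Emit:
jog_arm([
  [[0,-2,-7,0.02,0.0,0.0,0],[0,2,-7,0.02,0.0,0.0,0],[0,1,-6,0.03,0.0,0.0,0],[0,2,-7,0.02,0.0,0.0,0],[0,2,-7,0.03,0.0,0.0,0],[0,2,-7,0.02,0.0,0.0,0],[0,2,-6,0.03,0.0,0.0,0],[0,2,-7,0.02,0.0,0.0,0],[0,2,-6,0.03,0.0,0.0,0],[0,2,-7,0.02,0.0,0.0,0]],
])

```text
time_s: 23.75
eef_pos: [0.5246, -0.0335, 0.1797]
eef_rot: [-0.089, 0.745, 0.656, -0.08]
wrist_force: [2.5, -1.6, -6.9]
opening: 0.101
grasp_force: 58.5
```

Emit:
jog_arm([
  [[0,2,-6,0.03,0.0,0.0,0],[0,3,-7,0.02,0.0,0.0,0],[0,2,-6,0.03,0.0,0.0,0],[0,3,-7,0.02,0.0,0.0,0],[0,2,-6,0.03,0.0,0.0,0],[-1,3,-6,0.02,0.0,0.0,0],[0,3,-7,0.03,0.0,0.0,0],[0,3,-6,0.02,0.0,0.0,0],[0,3,-6,0.03,0.0,0.0,0],[0,3,-6,0.02,0.0,0.0,0]],
])

```text
time_s: 24.75
eef_pos: [0.5707, -0.0399, 0.2285]
eef_rot: [-0.182, 0.728, 0.641, -0.162]
wrist_force: [-2.6, -0.2, -1.2]
opening: 0.103
grasp_force: 58.7
```

Emit:
jog_arm([
  [[0,0,0,0,0,0,0],[0,0,0,0,0,0,0],[0,0,0,0,0,0,0],[0,0,0,0,0,0,0],[0,0,0,0,0,0,0],[0,0,0,0,0,0,0],[0,0,0,0,0,0,0],[0,0,0,0,0,0,0],[0,0,0,0,0,0,0],[0,0,0,0,0,0,0]],
])

```text
time_s: 25.75
eef_pos: [0.5709, -0.0399, 0.2287]
eef_rot: [-0.181, 0.728, 0.641, -0.161]
wrist_force: [1.8, 1.1, -5.5]
opening: 0.106
grasp_force: 58.7
```

```bash
python3 - <<'E'
from plan import *
p,r=state(); s=cap('scene'); Q=pts(s); f=s['frame']
bar=p-r.apply([0,0,.0187]); e=np.array([np.cos(BY),np.sin(BY),0])
hg=np.array([.4995,-.0301,0])+.175*e; print('angle from bar',np.arctan2(bar[2]-.0905,(hg-bar)@e)-np.arctan2(.043,.175))
# lid angle from depth: amber window underside/plane
b,g,rr=[f[...,i].astype(int) for i in range(3)]
C=hg-.1*e
k=(s['z_map']>0)&(rr-b>70)&(Q[...,2]>.1)&(abs((Q-C)@e)<.13)&(abs(Q[...,1]+.045)<.1)
q=Q[k]; print(k.sum())
if k.sum()>50:
    u=q-q.mean(0); n=np.linalg.svd(u,full_matrices=False)[2][2]; print('normal',n,'angle',np.arctan2(abs(n@e),abs(n[2])))
k=(np.hypot(Q[...,0]-.445,Q[...,1]+.312)<.07)&(Q[...,2]>.02); print('mould top',Q[k][:,2].max())
cv2.imwrite('pics/end.png',f)
E
```

```text
t 25.75 q [-0.24  0.53  1.23 -0.06  1.87 -0.12] p [ 0.5709 -0.0399  0.2287] open 0.106 gf 58.67064714431763 F [ 1.8  1.1 -5.5]
angle from bar 0.7831703740700534
3066
normal [-0.70191483  0.09780861 -0.70551332] angle 0.787634858679256
mould top 0.115591418045361
```

View pics/end.png

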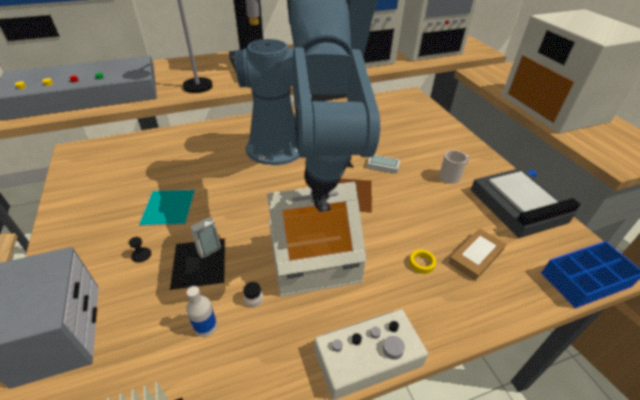

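The picture shows the lid held open at (318,225); both measurements give about 0.785 rad. The mould stands upright on the black mat at (205,240), and the other things are where they were. I'm handing in.

```bash
python3 -c "
from bench import ctrl
print(ctrl.hand_in())"
```

```text
the job is handed in; nothing more can be done
None
```

I handed the job in after about 26 s: the mould stands on a short end on the black mat, let go, and the gripper is holding the lid open at about 45° (0.785 rad). Nothing else on the table looks moved, but the hand-in returned no verdict.

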